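Fit the lever onto the splined valve stem and swing it to its stop

ROBOT

A 6-joint arm with a two-finger parallel gripper is mounted at the origin on a cart in front of the work surface, level with it; the furniture and walls round the work are solid. World frame = base frame: x ahead of the robot, y to its left, z up, the work surface at z = 0. Lengths are in mm, angles in rad, forces in N, time in s.
With the tool pointing down it reaches from about 400 to 825 mm from the base axis. Payload 7 kg.
Tool frame: the origin (TCP) lies between the finger pads; the fingertips stand 17 mm ahead of it and the grasp point (between the pads) lies 2 mm behind it; x points along the fingers, z is the direction in which the jaws open and shut, and the axes are right-handed (so a half turn about x gives the same grasp; the last joint's range is limited). The gripper opens to 85 mm and grips with 20 to 120 N. Pads are 22 mm wide; open, the fingers measure 114 mm over their backs; the gripper's body (76 mm by 85 mm) begins 54 mm behind the grasp point. The pads swing forward as they close: fully open they stand 13 mm farther back than shut.
Start: joints at [1.574, 0.359, 0.012, 0, -1.224, -0.288], TCP at [189.661, 647.784, 248.302] pointing down, gripper open.
Joint ranges: [-3.07, 3.07], [-1.43, 2.12], [-1.02, 1.25], [-3.03, 1.67], [-3.05, -0], [-3.03, 3.03]. Speed limits (rad/s): [2.39, 2.39, 3.01, 3.14, 3.14, 3.14].

INTERFACE

Orientations are given as a rotation vector (axis times angle).
In Python, from station import sensors, read_camera, finish_job gives the robot as it stands.
- The arm moves only by the tool move_arm, never from a script. Its argument "series" is text: rows parted by semicolons, each of 4 numbers parted by spaces: the shift along the tool's x, y, z normalised to -1 to 1, where 1 is 0.12 m, then the turn about the tool's x normalised to -1 to 1, where 1 is 180 degrees. A call has 1 to 5 rows; each row is the pose to reach, as a shift and turn from the pose commanded when the call began, along the tool's axes at that moment, turning the shorter way round; what a row does not reach only later rows make up. A row lasts 1/8 s, in which the tool goes at most 62.5 mm and 10.7 degrees, less where a joint would pass 70% of its speed; a pose out of reach is approached as far as the arm can. A call with a number of a shift or a turn outside -1 to 1 is refused whole. A call with a gripper value outside its range is refused whole. "gripper" is the finger opening in mm, from 0 to 85.4, set as the call begins (left out, the last holds). The fingers move at their own pace and stop on an object; "grip_force" is the grip in N (left out, the last holds). Time passes only in rows, so rows that repeat a pose let the fingers close. It gives the time, the measured TCP pose, the force and the opening at its end, in the units of the state.
- sensors.sense(): the state, without advancing time (a new reading comes with each control period).
- read_camera(name): name is "scene" or "top" or "wrist"; returns a dict with "color" (384x512x3 uint8, red, green, blue), "range_z" (384x512 float32, mm along the optical axis (not along the pixel's ray), 0 where there is no reading), "camera_matrix" (3x3 intrinsics, pixels), "dist_coeffs" ([k1, k2, p1, p2, k3] as OpenCV has them; the pictures are not rectified), "position" and "rotation" of the camera in the world; the wrist camera has in their place "T_tool_cam" (4x4, takes a point from camera to tool coordinates, whose origin is the TCP and whose axes are the tool frame's). Camera axes: x right, y up, looking along -z (the intrinsics and any distortion apply to the point x, -y, -z); pixel columns grow to the right and rows downward; lengths in mm; the calibration is good to about 2 mm. A picture is of the moment at which its call begins: read the wrist's pose just before it.
- finish_job(): hands the job in, once; it reports no verdict.
The state is a dict: "time_s": time; "q": joint angles; "qd": joint speeds; "joint_torque": joint torques, N m; "tcp_pos": TCP position; "eef_rot": TCP orientation; "contact_force": force on the tool from outside, world axes, zero at the start; "torque": the same for the moment, N m; "gripper_width": finger opening in mm.
Only numpy, scipy, OpenCV 4.12 (cv2) and the standard library are available. Lean on these libraries where they do the work, as an engineer would, in place of code of your own. Each camera call takes 0.05 s, during which the arm holds its last target.

TASK

Put the loose valve lever onto the splined stem of the valve block: turn it gently to and fro on the stem until you feel the one position in which it slides on, and push it fully home. Then swing the fitted lever counter-clockwise (seen from above) until its arm rests against the stop post, and let go of it. Do not force anything, and leave the timer, the dropper bottle and the petri dish where they are.

Things in the scene. Friction and masses are not known exactly. Their poses are not given: they have to be found in the camera images.
- lever_hub (a point): Loose dark steel lever lying flat, 0.15-0.3 kg. Point: on the hub's bore axis, half-way up the hub. Hub: twelve-sided boss 40 mm across, 28 mm tall (z -14 to +14 mm), with two flats 24 mm wide, 40 mm apart, facing along y: grip there from above. x points out along the arm, z up. Arm 16 mm wide, 10 mm thick (z -4 to +6 mm), out to x = 96 mm.
- lever_bore (a point): Centre of the mouth of the lever's through bore in the hub's underside, axes as lever_hub. Splined: round opening of radius 10.2 mm, five slots 6.2 mm wide out to radius 14 mm at 60, 120, 180, 240, 300 deg from x. Towards the arm (0 deg) there is no slot, so the lever fits the stem in one rotation only. Play when fitted: about 0.05 rad either way.
- lever_grip (a point): Centre of the black upright grip at the end of the lever's arm, 95 mm along x from the bore axis, 16 mm above mid-hub; 20 mm diameter, 30 mm tall (z -15 to +15 mm).
- valve: Aluminium valve block 110 x 80 x 40 mm on a steel flange, fixed to the worktop. Origin on the stem's axis at worktop height, z up. How its stem stands is not measured: the lever slides on with its arm pointing somewhere from -2.75 to -1.25 rad about z from this frame's x (roughly to the robot's right and back); find it by turning the lever to and fro under a light push of 5-10 N.
- stem_tip (a point): Top of the upright splined steel stem, on its axis, z = 76 mm. Plain nose from there down to z = 62 mm, radius 9.4 mm, tapering to 5 mm over the top 5 mm. Below, z = 44 to 62 mm, five teeth 5 mm wide out to radius 12.5 mm at 60 deg pitch, the sixth missing (it faces the way the lever's arm will point). A lever not in line lies on the tooth tops (lever_hub at z = 76 mm).
- stem_seat (a point): Top of the collar (radius 17 mm) round the stem's foot, on the axis, z = 44 mm. Fully home the hub's underside rests on it (lever_hub at z = 58 mm). The stem turns stiffly (about 0.25 N m friction) and stays where it is left; the fitted lever swings counter-clockwise to -0.8 rad in the valve's frame, where its arm meets the stop post.
- stop_post: Round steel post 10 mm in diameter on the valve block, z = 40 to 68 mm, 50 mm from the stem's axis. Origin at its foot, z up; its x axis points the way the lever's arm points when it rests against the post (-0.8 rad in the valve's frame).
- lab_timer: Bystander: white wedge-shaped timer 66 x 78 x 36 mm; origin at the centre of its underside.
- dropper_bottle: Bystander: small brown dropper bottle with black cap, 30 mm diameter, 93 mm tall; origin at the centre of its underside.
- petri_dish: Bystander: clear flat dish 60 mm diameter, 14 mm tall; origin at the centre of its underside.

How it is judged (in metres and radians):
On the way:
1. the lever is fully home on the stem: hub down on the collar, on the stem's axis, upright (z of lever_hub in the frame of valve below 0.0605 m and horizontal distance between lever_hub and valve below 0.004 m and angle between lever_hub's own z axis and vertical below 0.06 rad), for 0.2 s.
At the end, for the whole second after the job is handed in: The lever is fully home on the stem (hub within 2.5 mm of the collar, within 4 mm of the stem's axis, within 0.06 rad of upright), its arm within 0.08 rad of the line it has when touching the stop post, at rest and released (all of step 1 and angle between the x axis of lever_hub and the x axis of stop_post, either way round below 0.08 rad and linear speed of lever below 0.01 m/s).
It fails at once if the lever is forced against the valve (over 60 N) (contact force between lever and valve above 60 N).
It fails at once if the timer, dropper bottle or petri dish is moved more than 20 mm (distance of any of lab_timer, dropper_bottle, petri_dish from where it was at the start of the episode above 0.02 m).
It also fails if it takes over 72 s, if anything falls off the work surface, if the arm or the gripper's body presses on something with over 40 N, if the wrist force passes 120 N, or if a joint passes its speed limit or range.

## Working session

There is one attempt and no reset: what is moved stays moved. The work goes in short steps, Python scripts to look and compute and a tool call to move; the robot and the scene stay as the last step left them, time stands still between calls to the robot, and variables do not carry over. Pictures are saved under pics/ and viewed, and the job is handed in when it is done.

Besides the shell and the picture viewer there is one more tool, called as a command line: name --argument value ..., lists and objects as JSON in quotes. move_arm: Moves the arm, as the interface text tells. Its arguments: {"type":"object","properties":{"series":{"type":"string"},"gripper":{"type":"number"},"grip_force":{"type":"number"}},"required":["series"]}

```bash
ls; mkdir -p pics; cat > h.py <<'E'
import numpy as np, cv2
from station import sensors, read_camera, finish_job
from scipy.spatial.transform import Rotation as R
def save(n,c,crop=None,s=1):
    im=c["color"][...,::-1]
    if crop: im=im[crop[1]:crop[3],crop[0]:crop[2]]
    cv2.imwrite("pics/"+n,cv2.resize(im,None,fx=s,fy=s,interpolation=cv2.INTER_CUBIC))
def Tc(c,s=None):
    T=np.eye(4)
    if "position" in c:
        r=np.array(c["rotation"],float)
        T[:3,:3]=r if r.shape==(3,3) else R.from_rotvec(r).as_matrix(); T[:3,3]=c["position"]
    else:
        A=np.eye(4);A[:3,:3]=R.from_rotvec(s["eef_rot"]).as_matrix();A[:3,3]=s["tcp_pos"]
        T=A@np.array(c["T_tool_cam"])
    return T
def cloud(c,s=None):
    K=np.array(c["camera_matrix"],float);d=np.array(c["dist_coeffs"],float)
    h,w=c["range_z"].shape
    u,v=np.meshgrid(np.arange(w),np.arange(h))
    p=cv2.undistortPoints(np.stack([u,v],-1).reshape(-1,1,2).astype(float),K,d).reshape(h,w,2)
    z=c["range_z"].astype(float)
    P=np.stack([p[...,0]*z,-p[...,1]*z,-z],-1)
    T=Tc(c,s)
    W=P@T[:3,:3].T+T[:3,3]; W[z==0]=np.nan
    return W
def ray(c,px,zw,s=None):
    K=np.array(c["camera_matrix"],float);d=np.array(c["dist_coeffs"],float)
    p=cv2.undistortPoints(np.array(px,float).reshape(-1,1,2),K,d).reshape(-1,2)
    T=Tc(c,s);D=np.c_[p[:,0],-p[:,1],-np.ones(len(p))]@T[:3,:3].T
    t=(zw-T[2,3])/D[:,2]
    return T[:3,3]+D*t[:,None]
E
python3 - <<'E'
from h import *
print(sensors.sense())
for n in ["scene","top","wrist"]:
    s=sensors.sense();c=read_camera(n);save(n+"0.png",c,s=1.5)
    np.savez(n+"0.npz",W=cloud(c,s))
    print(n,{k:v for k,v in c.items() if k not in("color","range_z")})
E
```

```text
pics
{'time_s': 0.0, 'q': array([ 1.57409814e+00,  3.59401223e-01,  1.10932250e-02, -3.57240270e-04,
       -1.22408367e+00, -2.88106222e-01]), 'qd': array([ 0.00134638, -0.00134446,  0.00262867, -0.0014893 ,  0.00037486,
        0.00189086]), 'joint_torque': array([ 5.88087696e-04, -5.83323169e+01,  2.93417197e+01,  6.93654299e+00,
       -6.08709350e-03,  1.23530396e-05]), 'tcp_pos': array([189.54375588, 647.39011285, 247.36805443]), 'eef_rot': array([ 1.41459804,  1.05955291, -1.41675924]), 'contact_force': array([-0.06105329,  0.20768721, -0.50080213]), 'torque': array([ 0.00281415, -0.0178119 , -0.00865427]), 'gripper_width': 85.512342560124}
scene {'camera_matrix': array([[375.0213385 ,   0.        , 255.53451169],
       [  0.        , 375.0213385 , 191.70264515],
       [  0.        ,   0.        ,   1.        ]]), 'dist_coeffs': array([-0.02776939,  0.        ,  0.        ,  0.        ,  0.        ]), 'position': array([-207.6401006 , -569.67933375,  534.26081324]), 'rotation': array([ 1.05634441, -0.51779058, -0.76965475])}
top {'camera_matrix': array([[368.99976608,   0.  
[... 262 characters left out ...]
 926.83837979]), 'rotation': array([ 0.12415708, -0.12449708, -1.5579989 ])}
wrist {'camera_matrix': array([[273.08660564,   0.        , 256.70016327],
       [  0.        , 273.08660564, 188.09280789],
       [  0.        ,   0.        ,   1.        ]]), 'dist_coeffs': array([-0.05606078,  0.        ,  0.        ,  0.        ,  0.        ]), 'T_tool_cam': array([[-1.26030953e-04,  3.07926833e-01, -9.51410032e-01,
        -1.26343544e+02],
       [-2.90368726e-04,  9.51409988e-01,  3.07926857e-01,
         7.88883207e+01],
       [ 9.99999950e-01,  3.15068034e-04, -3.04947853e-05,
        -4.08521725e-01],
       [ 0.00000000e+00,  0.00000000e+00,  0.00000000e+00,
         1.00000000e+00]])}
```

View pics/top0.png

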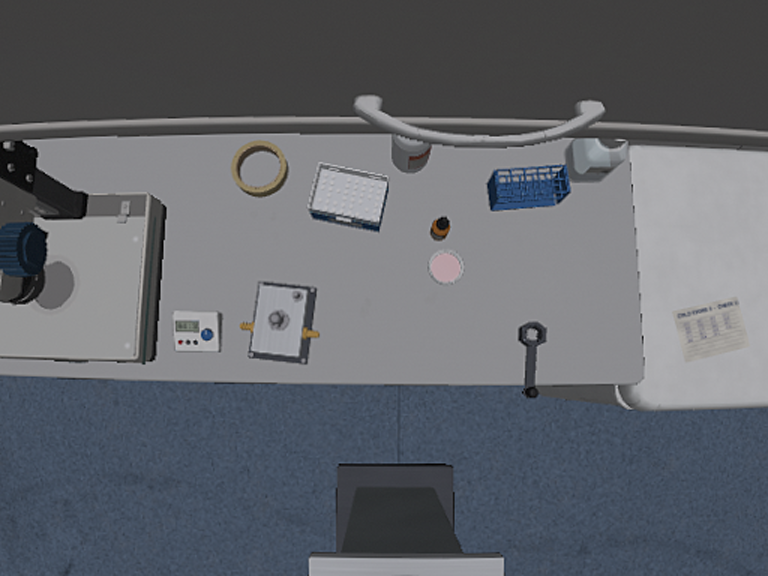

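View pics/scene0.png

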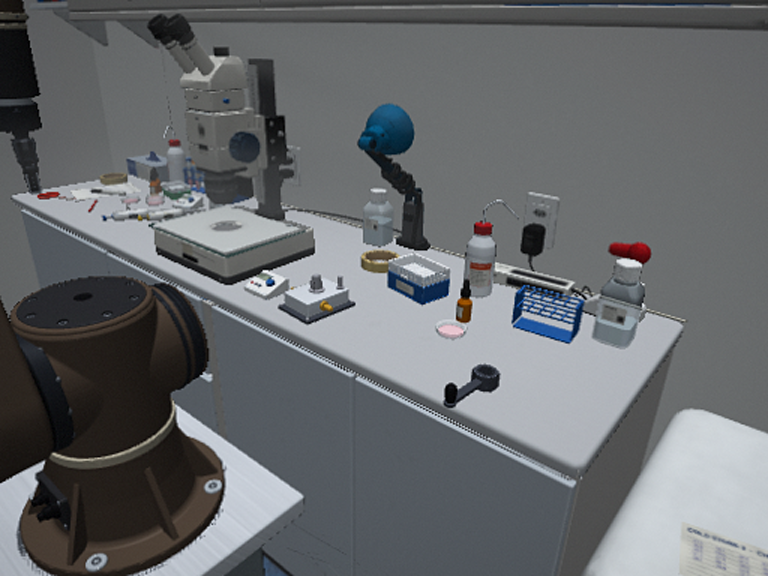

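View pics/wrist0.png

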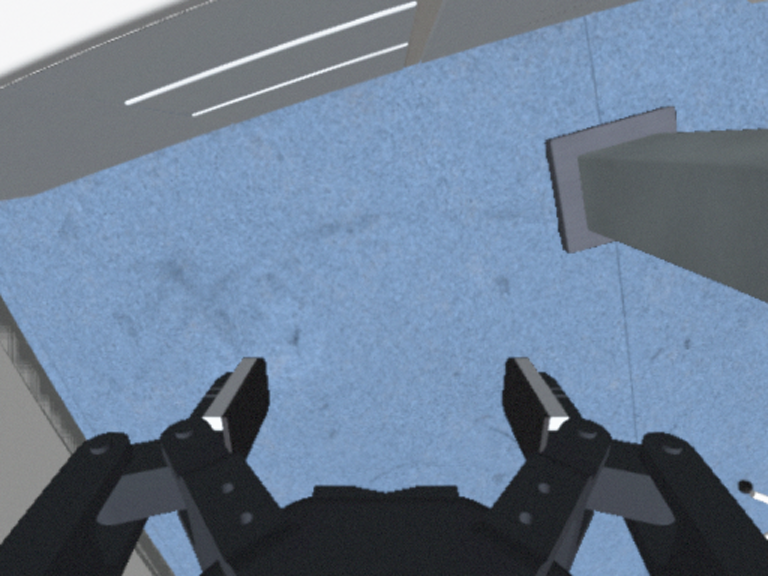

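The top view shows the lever hub at (532,333), its grip at (531,392), the stem at (278,320) and the post at (298,295), all in the 1.5x picture. The timer is at (197,332), the dish at (446,267) and the bottle at (441,228).

```bash
python3 - <<'E'
from h import *
c=read_camera("top");W=cloud(c)
save("top_v.png",c,(140,170,240,260),6);save("top_l.png",c,(320,200,400,275),7)
save("scene_v.png",read_camera("scene"),(130,170,260,230),6)
np.save("W.npy",W)
def q(u,v): 
    u/=1.5;v/=1.5
    return W[int(v),int(u)].round(1)
for n,p in dict(hub=(532,322),bore=(532,334),arm=(531,365),grip=(531,392),stem=(278,320),post=(298,296),vtop=(290,345),timer=(197,332),dish=(446,267),table=(400,340),bot=(441,222)).items(): print(n,q(*p))
E
```

```text
hub [ 535.6 -203.    27.5]
bore [ 518.  -209.9   -0. ]
arm [ 464.7 -203.3   19.1]
grip [ 421.6 -195.    46.3]
stem [530.3 205.   70.7]
post [569.7 177.   61.8]
vtop [492.5 190.   39.4]
timer [513.2 348.8  23.6]
dish [627.5 -64.1  12.7]
table [506.7  13.3  -1.4]
bot [685.9 -49.6  83. ]
```

View pics/top_v.png

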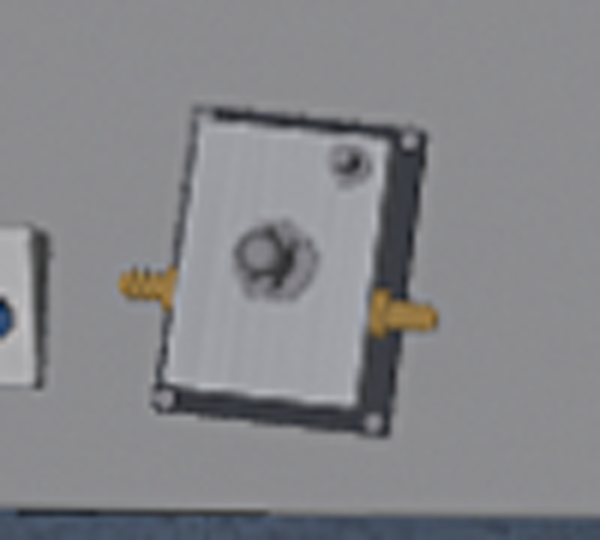

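View pics/top_l.png

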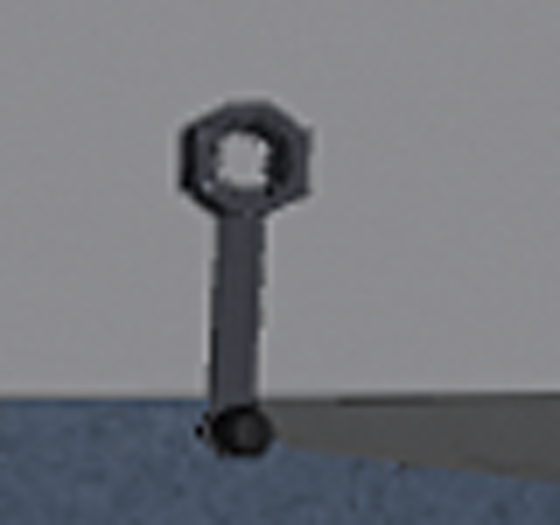

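View pics/scene_v.png

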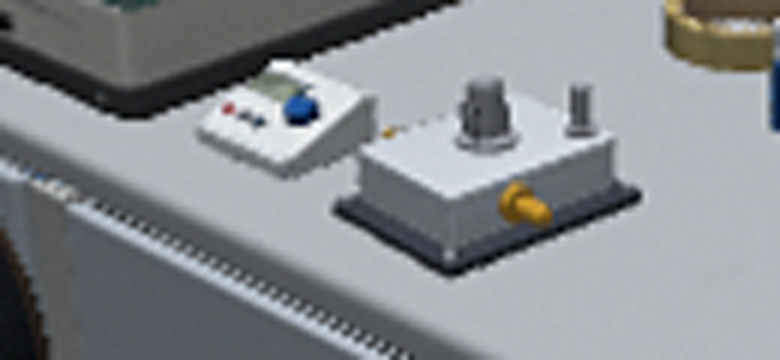

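```bash
python3 - <<'E'
from h import *
s=sensors.sense()
M=R.from_rotvec(s["eef_rot"]).as_matrix();print(M.round(3));print(np.degrees(np.arctan2(M[1,2],M[0,2])))
W=np.load("W.npy")
# lever points
m=(W[...,0]>400)&(W[...,0]<560)&(W[...,1]>-245)&(W[...,1]<-160)
P=W[m]
hub=P[(P[:,2]>24)&(P[:,2]<32)&(P[:,0]>480)]
arm=P[(P[:,2]>13)&(P[:,2]<24)&(P[:,0]>440)&(P[:,0]<490)]
gr=P[(P[:,2]>38)]
from cv2 import minEnclosingCircle
for n,a in (("hub",hub),("arm",arm),("grip",gr)):
    print(n,len(a),a.mean(0).round(1),minEnclosingCircle(a[:,:2].astype(np.float32)))
    if n=="arm": print(cv2.fitLine(a[:,:2].astype(np.float32),cv2.DIST_L2,0,.01,.01).ravel())
m=(W[...,0]>440)&(W[...,0]<620)&(W[...,1]>140)&(W[...,1]<270)
P=W[m]
blk=P[(P[:,2]>36)&(P[:,2]<43)];print("block",len(blk),blk.mean(0),cv2.minAreaRect(blk[:,:2].astype(np.float32)))
st=P[(P[:,2]>66)];print("stem",len(st),st.round(0))
st=P[(P[:,2]>50)&(P[:,1]<190)];print("post",st.round(0))
fl=P[(P[:,2]>3)];print(cv2.minAreaRect(fl[:,:2].astype(np.float32)))
c=read_camera("top")
print("stem ray",ray(c,[[140+263/6,170+252/6]],76))
print("post ray",ray(c,[[140+349/6,170+160/6]],68))
print("hub bore ray",ray(c,[[320+243/7,200+158/7]],14))
E
```

```text
[[-0.     0.96  -0.281]
 [-0.001 -0.281 -0.96 ]
 [-1.     0.     0.001]]
-106.32032248834403
hub 152 [ 515.7 -206.    28.2] ((516.3325805664062, -206.62686157226562), 22.390560150146484)
arm 145 [ 464.7 -201.5   19.4] ((464.803466796875, -202.30580139160156), 26.318819046020508)
[ 9.9538016e-01 -9.6012130e-02  4.6468115e+02 -2.0150002e+02]
grip 49 [ 420.1 -197.6   43.1] ((419.6344909667969, -198.2440948486328), 9.534944534301758)
block 1218 [530.41986689 210.10372831  39.86447238] ((532.8412475585938, 210.79151916503906), (81.22628784179688, 108.40045166015625), 83.71403503417969)
stem 11645 [[617. 226. 717.]
 [616. 224. 718.]
 [616. 223. 717.]
 ...
 [526. 213.  66.]
 [525. 209.  72.]
 [526. 208.  68.]]
post [[616. 190. 712.]
 [617. 189. 712.]
 [615. 188. 713.]
 ...
 [567. 182.  60.]
 [567. 180.  60.]
 [568. 178.  55.]]
((530.0020751953125, 204.991943359375), (179.9567413330078, 129.98370361328125), 0.00907079316675663)
stem ray [[532.08709526 206.75830753  76.        ]]
post ray [[569.56786609 175.63207023  68.        ]]
hub bore ray [[ 515.50082706 -207.86646389   14.        ]]
```

```bash
cat > plan.py <<'E'
import numpy as np, json, sys
def ax(a):
    a=np.radians(a); z=np.array([np.cos(a),np.sin(a),0]);x=np.array([0,0,-1.]);return np.array([x,np.cross(z,x),z])
def load(): return json.load(open("cmd.json"))
def store(p,a): json.dump({"p":list(map(float,p)),"a":float(a)},open("cmd.json","w"))
def apply(series):
    """update commanded pose with last row"""
    c=load(); r=np.array([float(v) for v in series.split(";")[-1].split()])
    p=np.array(c["p"])+ax(c["a"]).T@(r[:3]*120); store(p,c["a"]-r[3]*180); 
def rows(p,a,n,c=None):
    c=c or load(); p0=np.array(c["p"]); out=[]
    for k in range(1,n+1):
        d=ax(c["a"])@(np.array(p)-p0)*k/n/120; t=-(a-c["a"])*k/n/180
        out.append(" ".join("%.3f"%v for v in [*d,t]))
    s="; ".join(out); return s
def path(wps,per,store_=True):
    """wps list of (x,y,z,a,nrows total); split in calls of `per` rows"""
    c=load()
    for x,y,z,a,n in wps:
        p0=np.array(c["p"]);a0=c["a"];k=0
        while k<n:
            m=min(per,n-k); f=(k+m)/n
            s=rows(p0+(np.array([x,y,z])-p0)*f,a0+(a-a0)*f,m,c); print('"%s"'%s)
            r=np.array([float(v) for v in s.split(";")[-1].split()])
            c={"p":list(np.array(c["p"])+ax(c["a"]).T@(r[:3]*120)),"a":c["a"]-r[3]*180};k+=m
    if store_: store(c["p"],c["a"])
    print("cmd",np.round(c["p"],2),round(c["a"],2))
E
python3 - <<'E'
from plan import *
store([189.661,647.784,248.302],-106.4)
from h import *
M=R.from_euler
# nominal yaw from q
print(np.degrees(1.574-0.288)-180)
store([189.661,647.784,248.302],np.degrees(1.574-0.288)-180)
path([(531,207,200,-190,10)],2)
E
```

```text
-106.31762754617613
"0.040 0.376 0.273 0.046; 0.081 0.752 0.545 0.093"
"0.040 0.439 0.153 0.046; 0.080 0.878 0.305 0.093"
"0.040 0.464 0.020 0.046; 0.081 0.928 0.040 0.093"
"0.040 0.450 -0.115 0.046; 0.080 0.901 -0.229 0.093"
"0.040 0.398 -0.240 0.046; 0.081 0.796 -0.479 0.093"
cmd [530.97 206.99 199.94] -190.02
```

move_arm --series "0.040 0.376 0.273 0.046; 0.081 0.752 0.545 0.093"

```text
time_s: 0.55
tcp_pos: [258.2, 558.8, 238.0]
eef_rot: [1.622, 0.876, -1.623]
contact_force: [0.3, 0.5, 0.6]
gripper_width: 85.4
```

move_arm --series "0.040 0.439 0.153 0.046; 0.080 0.878 0.305 0.093"

```text
time_s: 0.8
tcp_pos: [327.0, 470.0, 229.0]
eef_rot: [1.818, 0.661, -1.817]
contact_force: [1.1, 0.2, -0.7]
gripper_width: 85.0
```

move_arm --series "0.040 0.464 0.020 0.046; 0.081 0.928 0.040 0.093"

```text
time_s: 1.05
tcp_pos: [395.3, 381.9, 219.4]
eef_rot: [1.999, 0.411, -1.998]
contact_force: [0.9, -0.1, -1.2]
gripper_width: 85.0
```

move_arm --series "0.040 0.450 -0.115 0.046; 0.080 0.901 -0.229 0.093"

```text
time_s: 1.3
tcp_pos: [463.6, 293.7, 209.8]
eef_rot: [2.164, 0.123, -2.163]
contact_force: [-0.1, -0.0, -0.2]
gripper_width: 85.7
```

move_arm --series "0.040 0.398 -0.240 0.046; 0.081 0.796 -0.479 0.093; 0.081 0.796 -0.479 0.093; 0.081 0.796 -0.479 0.093"

```text
time_s: 1.8
tcp_pos: [531.0, 206.7, 199.9]
eef_rot: [-2.13, 0.187, 2.13]
contact_force: [-0.2, 0.5, -1.1]
gripper_width: 85.1
```

```bash
python3 - <<'E'
from h import *
s=sensors.sense();c=read_camera("wrist");save("w_v.png",c,s=1.5);np.savez("wv.npz",W=cloud(c,s))
print(s["tcp_pos"],s["eef_rot"],s["q"])
E
```

```text
[531.01439818 206.7373569  199.86543405] [-2.12965634  0.1870093   2.12999684] [ 7.14488439e-01  2.24053372e-01 -2.93024341e-01 -1.23239249e-04
 -1.05383693e+00 -8.89577661e-01]
```

View pics/w_v.png

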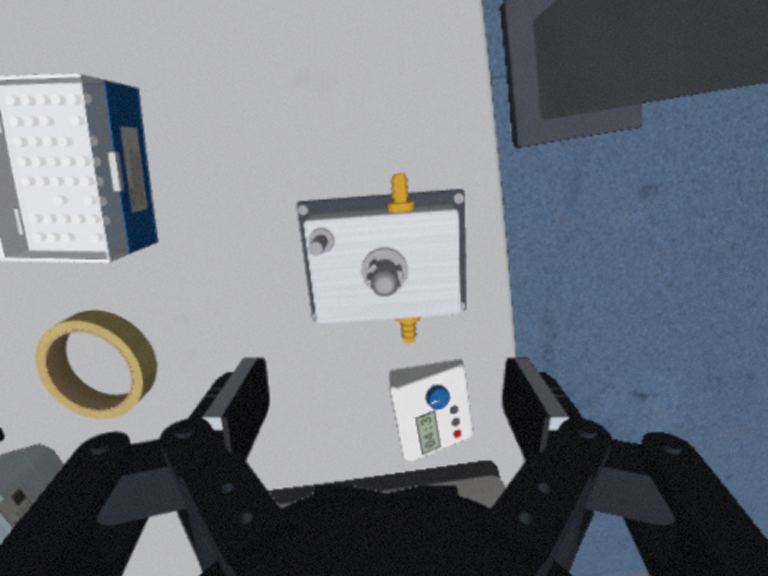

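```bash
python3 - <<'E'
from h import *
s=sensors.sense();c=read_camera("wrist");save("w_v2.png",c,(190,120,320,225),6)
T=Tc(c,s);print("cam",T[:3,3])
K=c["camera_matrix"]
W=cloud(c,s)
m=np.abs(W[...,2]-40)<2.5
m&=(abs(W[...,0]-531)<80)&(abs(W[...,1]-207)<70)
P=W[m];print(cv2.minAreaRect(P[:,:2].astype(np.float32)),P.mean(0))
m=(W[...,2]>73)&(abs(W[...,0]-531)<30)&(abs(W[...,1]-207)<30);print(W[m].mean(0),m.sum())
print(ray(c,[[385/1.5,280/1.5]],76,s),ray(c,[[317/1.5,247/1.5]],68,s))
E
```

```text
cam [517.43824928 130.15544839 326.35876632]
((532.756591796875, 210.4983673095703), (79.79708099365234, 110.31562805175781), 84.34293365478516) [530.34496642 209.18350497  40.770319  ]
[531.17857253 192.99850835 268.70048095] 13419
[[531.01580886 208.36892198  76.        ]] [[570.83291938 181.20821287  68.        ]]
```

View pics/w_v2.png

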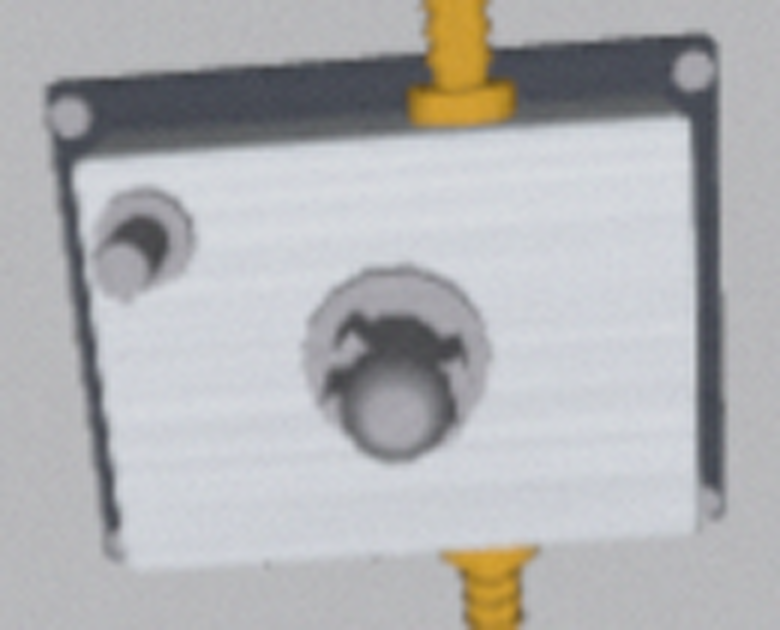

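move_arm --series "0.250 -0.220 0 0; 0.500 -0.440 0 0; 0.750 -0.660 0 0; 0.750 -0.660 0 0; 0.750 -0.660 0 0"

```text
time_s: 2.52
tcp_pos: [544.3, 285.8, 110.4]
eef_rot: [-2.131, 0.185, 2.131]
contact_force: [0.4, 0.5, -0.2]
gripper_width: 85.4
```

```bash
python3 - <<'E'
from h import *
from plan import *
apply("0.750 -0.660 0 0");print(load())
s=sensors.sense();c=read_camera("wrist");save("w_v3.png",c,(180,40,330,150),5)
print(s["tcp_pos"],s["contact_force"])
import pickle;pickle.dump((s,c),open("v3.pkl","wb"))
E
```

```text
{'p': [544.7454501024059, 284.98339156187353, 109.94200000000001], 'a': -190.01762754617616}
[544.32348118 285.79162772 110.43522885] [ 0.40199051  0.48812467 -0.2015364 ]
```

View pics/w_v3.png

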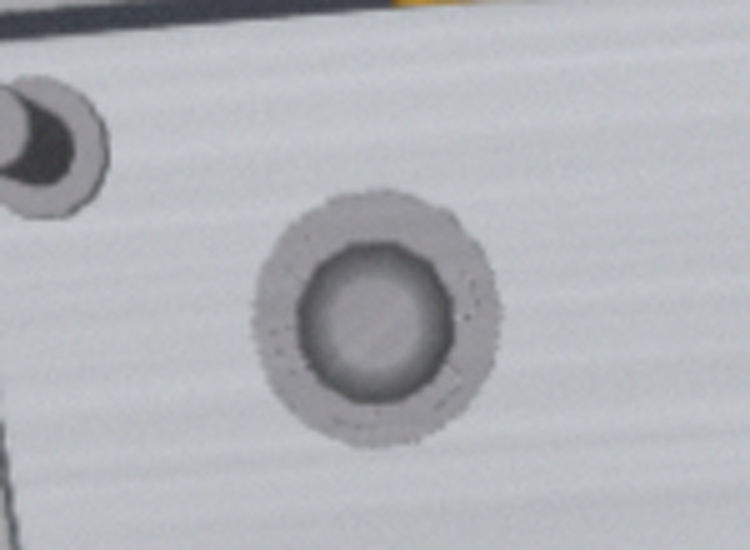

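```bash
python3 - <<'E'
from h import *
import pickle
s,c=pickle.load(open("v3.pkl","rb"))
W=cloud(c,s)
print("tip",ray(c,[[180+373/5,40+322/5]],76,s),"collar",ray(c,[[180+377/5,40+318/5]],44,s))
zz=W[40:150,180:330,2];im=np.clip((zz-35)/45*255,0,255);im[np.isnan(im)]=0
cv2.imwrite("pics/dep.png",cv2.resize(cv2.applyColorMap(im.astype(np.uint8),cv2.COLORMAP_JET),None,fx=5,fy=5,interpolation=0))
m=(abs(W[...,0]-531)<20)&(abs(W[...,1]-208)<20)
P=W[m]
t=P[(P[:,2]>73.5)&(P[:,2]<82)];print("tip",t.mean(0),cv2.minEnclosingCircle(t[:,:2].astype(np.float32)))
b=P[(P[:,2]<47)&(P[:,2]>42)]
t=P[(P[:,2]>56)&(P[:,2]<66)];x=t-[531,208,0];r=np.hypot(x[:,0],x[:,1])
print(np.c_[np.degrees(np.arctan2(x[:,1],x[:,0])),r,x[:,2]][np.argsort(np.arctan2(x[:,1],x[:,0]))].round(0).tolist())
E
```

```text
tip [[532.5017307  210.51902668  76.        ]] collar [[532.16012581 210.47580373  44.        ]]
tip [532.65053229 210.43184506  75.75454383] ((532.7152709960938, 210.5196533203125), 8.57434368133545)
[[-180.0, 8.0, 63.0], [-179.0, 8.0, 63.0], [-179.0, 10.0, 63.0], [-178.0, 10.0, 63.0], [-177.0, 9.0, 64.0], [-176.0, 8.0, 63.0], [-175.0, 10.0, 62.0], [-175.0, 8.0, 63.0], [-174.0, 10.0, 62.0], [-173.0, 9.0, 63.0], [-172.0, 9.0, 62.0], [-172.0, 11.0, 62.0], [-52.0, 11.0, 63.0], [-51.0, 10.0, 63.0], [-51.0, 9.0, 63.0], [-51.0, 8.0, 62.0], [-50.0, 11.0, 63.0], [-49.0, 11.0, 62.0], [-49.0, 10.0, 63.0], [-48.0, 9.0, 62.0], [-47.0, 11.0, 62.0], [-47.0, 10.0, 63.0], [-46.0, 9.0, 62.0], [-45.0, 11.0, 63.0], [-45.0, 11.0, 63.0], [-44.0, 10.0, 64.0], [-43.0, 9.0, 62.0], [-43.0, 11.0, 64.0], [-42.0, 10.0, 62.0], [-41.0, 12.0, 64.0], [-41.0, 10.0, 63.0], [-40.0, 11.0, 62.0], [-39.0, 10.0, 63.0], [-39.0, 11.0, 62.0], [-38.0, 9.0, 63.0], [-38.0, 11.0, 62.0], [-38.0, 12.0, 63.0], [-36.0, 10.0, 62.0], [-36.0, 11.0, 62.0], [-35.0, 12.0, 63.0], [-35.0, 10.0, 63.0], [-34.0, 12.0, 63.0], [-34.0, 11.0, 61.
[... 2345 characters left out ...]
2.0, 12.0, 63.0], [123.0, 13.0, 63.0], [124.0, 11.0, 63.0], [124.0, 12.0, 63.0], [124.0, 13.0, 63.0], [157.0, 9.0, 62.0], [158.0, 10.0, 63.0], [161.0, 9.0, 63.0], [161.0, 10.0, 63.0], [162.0, 10.0, 61.0], [162.0, 11.0, 64.0], [163.0, 12.0, 62.0], [164.0, 9.0, 61.0], [165.0, 10.0, 62.0], [165.0, 10.0, 62.0], [165.0, 11.0, 64.0], [166.0, 11.0, 62.0], [168.0, 9.0, 64.0], [168.0, 10.0, 61.0], [168.0, 10.0, 63.0], [168.0, 11.0, 62.0], [172.0, 11.0, 62.0], [172.0, 10.0, 63.0], [172.0, 9.0, 64.0], [172.0, 9.0, 63.0], [172.0, 8.0, 63.0], [175.0, 11.0, 63.0], [175.0, 10.0, 62.0], [175.0, 10.0, 62.0], [176.0, 9.0, 62.0], [176.0, 8.0, 63.0], [178.0, 10.0, 64.0], [179.0, 10.0, 62.0], [179.0, 9.0, 63.0]]
```

View pics/dep.png

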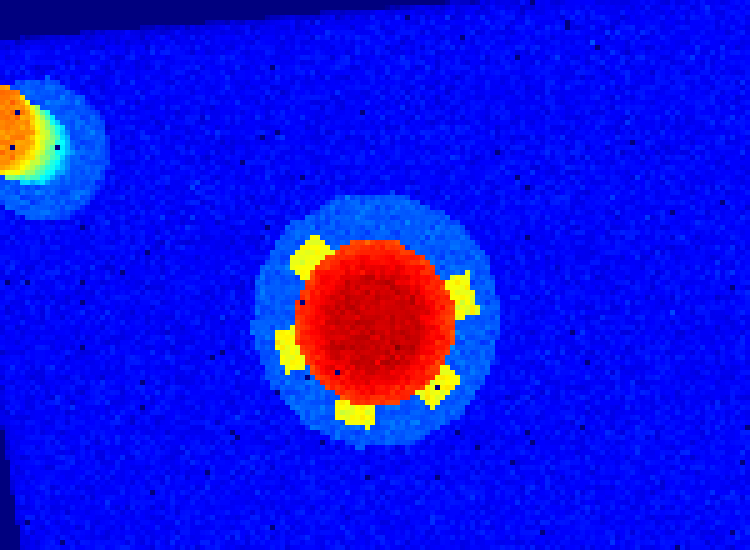

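```bash
python3 - <<'E'
from h import *
import pickle
s,c=pickle.load(open("v3.pkl","rb"))
W=cloud(c,s)
P=W[(abs(W[...,0]-531)<20)&(abs(W[...,1]-208)<20)]
t=P[(P[:,2]>59.5)&(P[:,2]<65)]
from scipy.optimize import minimize
def cost(v):
    x=t[:,:2]-v[:2];a=np.arctan2(x[:,1],x[:,0])-v[2];r=np.hypot(x[:,0],x[:,1])
    d=(a+np.pi/6)%(np.pi/3)-np.pi/6  # teeth at k*60
    m=r>9.8
    return np.mean((r*np.sin(d))[m]**2)+0.3*(r[m].mean()-11.2)**2+0.02*np.sum((v[:2]-[532.6,210.5])**2)
best=min((minimize(cost,[532.6,210.5,a0],method="Nelder-Mead") for a0 in np.radians([-20,0,20])),key=lambda r:r.fun)
print(best.x,best.fun,np.degrees(best.x[2])%60)
x=t[:,:2]-best.x[:2];a=np.degrees(np.arctan2(x[:,1],x[:,0]));k=np.round((a-np.degrees(best.x[2]))/60)%6
for i in range(6): print(i,(k==i).sum(),(i*60+np.degrees(best.x[2])))
m=(abs(W[...,2]-40)<2.5)&(abs(W[...,0]-531)<80)&(abs(W[...,1]-207)<70)
E
```

```text
[5.32551049e+02 2.10533846e+02 1.14021102e-01] 2.2038027306514105 6.5329279132770255
0 37 6.5329279132770255
1 34 66.53292791327702
2 37 126.53292791327702
3 41 186.53292791327704
4 0 246.53292791327704
5 43 306.53292791327704
```

```bash
python3 - <<'E'
from plan import *
path([(540,245,190,-195,2),(516,-206.5,152,-275.2,9)],2)
E
```

```text
"-0.334 0.167 -0.010 0.014; -0.667 0.335 -0.019 0.028"
"0.035 0.409 -0.087 0.049; 0.070 0.819 -0.174 0.099"
"0.035 0.363 -0.208 0.049; 0.071 0.726 -0.417 0.099"
"0.035 0.282 -0.309 0.049; 0.070 0.564 -0.619 0.099"
"0.035 0.174 -0.381 0.049; 0.070 0.348 -0.762 0.099"
"0.036 0.049 -0.415 0.049"
cmd [ 515.98 -206.46  151.94] -275.16
```

move_arm --series "-0.334 0.167 -0.010 0.014; -0.667 0.335 -0.019 0.028"

```text
time_s: 2.82
tcp_pos: [539.8, 244.2, 192.0]
eef_rot: [-2.081, 0.276, 2.08]
contact_force: [1.0, 0.2, 0.5]
gripper_width: 85.4
```

move_arm --series "0.035 0.409 -0.087 0.049; 0.070 0.819 -0.174 0.099"

```text
time_s: 3.08
tcp_pos: [534.7, 143.5, 183.7]
eef_rot: [-1.894, 0.56, 1.889]
contact_force: [-0.2, -1.0, -0.0]
gripper_width: 85.2
```

move_arm --series "0.035 0.363 -0.208 0.049; 0.071 0.726 -0.417 0.099"

```text
time_s: 3.32
tcp_pos: [529.2, 42.6, 174.7]
eef_rot: [-1.692, 0.804, 1.688]
contact_force: [0.9, -0.4, -0.0]
gripper_width: 85.4
```

move_arm --series "0.035 0.282 -0.309 0.049; 0.070 0.564 -0.619 0.099"

```text
time_s: 3.58
tcp_pos: [523.9, -57.8, 166.3]
eef_rot: [-1.478, 1.008, 1.474]
contact_force: [0.8, 0.0, 0.3]
gripper_width: 85.4
```

move_arm --series "0.035 0.174 -0.381 0.049; 0.070 0.348 -0.762 0.099"

```text
time_s: 3.82
tcp_pos: [518.6, -158.2, 157.9]
eef_rot: [-1.254, 1.179, 1.25]
contact_force: [0.5, -0.1, -0.0]
gripper_width: 85.3
```

move_arm --series "0.036 0.049 -0.415 0.049; 0.036 0.049 -0.415 0.049; 0.036 0.049 -0.415 0.049; 0.036 0.049 -0.415 0.049"

```text
time_s: 4.32
tcp_pos: [516.2, -205.7, 152.7]
eef_rot: [-1.145, 1.249, 1.143]
contact_force: [-0.0, 0.2, -0.2]
gripper_width: 85.3
```

```bash
python3 - <<'E'
from h import *
s=sensors.sense();c=read_camera("wrist");save("w_l.png",c,s=1.5)
import pickle;pickle.dump((s,c),open("l1.pkl","wb"))
print(s["time_s"],s["tcp_pos"],s["q"],s["contact_force"])
W=cloud(c,s)
m=(abs(W[...,0]-470)<90)&(abs(W[...,1]+203)<45)
P=W[m]
for n,lo,hi,x0,x1 in (("hub",25,31,485,550),("arm",17,23,440,488),("grip",43,48,400,440),):
    a=P[(P[:,2]>lo)&(P[:,2]<hi)&(P[:,0]>x0)&(P[:,0]<x1)]
    if len(a): print(n,len(a),a.mean(0).round(1),cv2.minEnclosingCircle(a[:,:2].astype(np.float32)),cv2.fitLine(a[:,:2].astype(np.float32),cv2.DIST_L2,0,.01,.01).ravel())
E
```

```text
4.325 [ 516.22782244 -205.70063892  152.72435141] [-2.68000154e-02  2.46109574e-01 -3.84203596e-01 -2.25536512e-05
 -9.39159172e-01 -1.63225646e+00] [-0.02573629  0.15101493 -0.23184989]
hub 942 [ 513.8 -206.2   28.6] ((514.277099609375, -206.1534423828125), 22.679607391357422) [ 3.3621725e-02  9.9943465e-01  5.1375818e+02 -2.0620433e+02]
arm 881 [ 463.5 -202.2   20.5] ((464.0289306640625, -202.00735473632812), 24.98421287536621) [ 9.9533945e-01 -9.6433178e-02  4.6349402e+02 -2.0221329e+02]
grip 305 [ 419.8 -198.5   45.3] ((420.0057373046875, -198.4432373046875), 8.04874038696289) [ 3.5737012e-02 -9.9936122e-01  4.1984521e+02 -1.9851115e+02]
```

View pics/w_l.png

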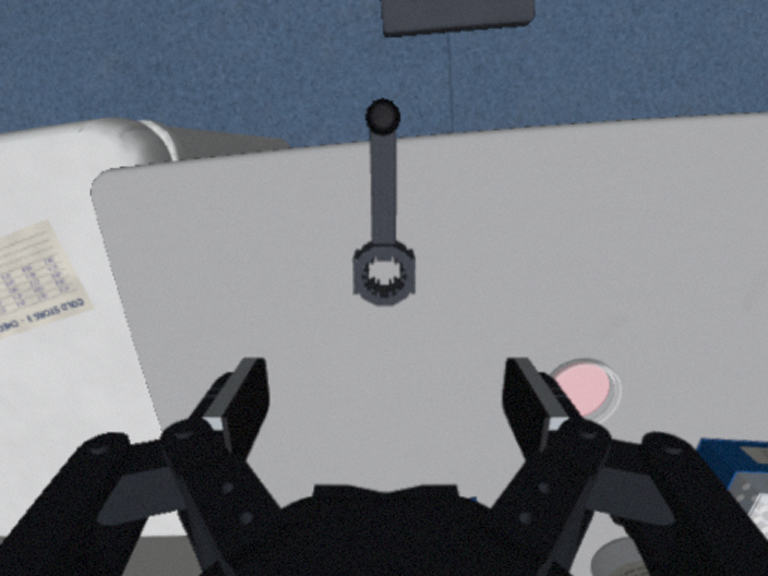

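```bash
python3 - <<'E'
from plan import *
path([(514.7,-206.2,60,-275.1,3),(514.7,-206.2,21.5,-275.1,3)],3)
E
```

```text
"0.255 0.004 0.000 -0.000; 0.511 0.007 0.001 -0.000; 0.766 0.011 0.001 -0.000"
"0.107 -0.000 0.000 -0.000; 0.214 -0.000 0.000 -0.000; 0.321 -0.000 0.000 -0.000"
cmd [ 514.68 -206.23   21.5 ] -275.16
```

move_arm --series "0.255 0.004 0 0; 0.511 0.007 0.001 0; 0.766 0.011 0.001 0"

```text
time_s: 4.75
tcp_pos: [515.2, -205.2, 59.6]
eef_rot: [-1.145, 1.249, 1.143]
contact_force: [1.0, 0.2, -0.3]
gripper_width: 85.5
```

move_arm --series "0.107 0 0 0; 0.214 0 0 0; 0.321 0 0 0; 0.321 0 0 0; 0.321 0 0 0"

```text
time_s: 5.38
tcp_pos: [515.1, -206.3, 22.0]
eef_rot: [-1.143, 1.25, 1.142]
contact_force: [0.6, -0.3, 0.0]
gripper_width: 85.3
```

move_arm --series "0 0 0 0; 0 0 0 0; 0 0 0 0; 0 0 0 0; 0 0 0 0" --gripper 30 --grip_force 60

```text
time_s: 6.0
tcp_pos: [515.0, -206.3, 22.1]
eef_rot: [-1.143, 1.25, 1.142]
contact_force: [-1.0, 0.3, 5.4]
gripper_width: 39.2
```

move_arm --series "0 0 0 0; 0 0 0 0; 0 0 0 0; 0 0 0 0"

```text
time_s: 6.5
tcp_pos: [515.0, -206.3, 22.1]
eef_rot: [-1.143, 1.25, 1.142]
contact_force: [-2.4, 0.1, 5.6]
gripper_width: 38.8
```

```bash
python3 - <<'E'
from h import *
s=sensors.sense();c=read_camera("wrist");save("w_g.png",c,s=1.5)
import pickle;pickle.dump((s,c),open("g1.pkl","wb"))
print(s["time_s"],s["tcp_pos"],s["eef_rot"],s["contact_force"],s["torque"],s["gripper_width"])
E
```

```text
6.5 [ 515.04919814 -206.3446596    22.14517103] [-1.14335798  1.24978789  1.14201193] [-2.36405426  0.08033994  5.58757195] [0.11443864 0.3362784  0.0628658 ] 38.770845885140986
```

View pics/w_g.png

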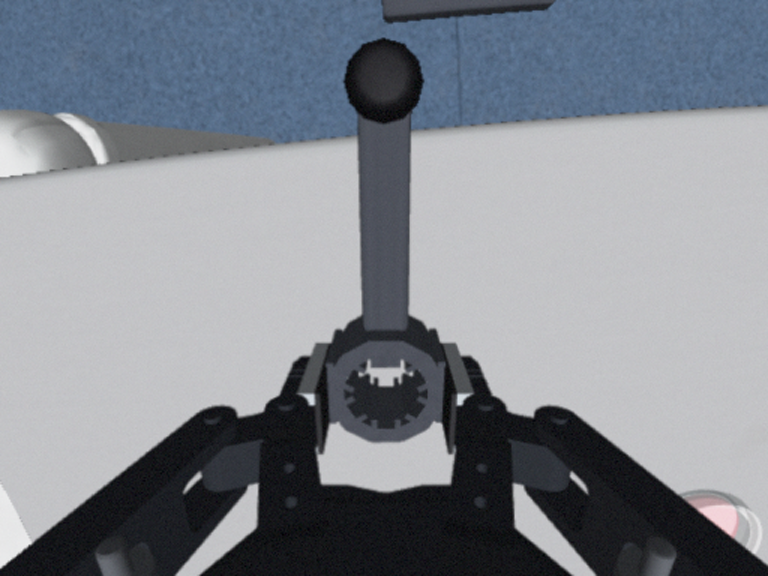

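```bash
python3 - <<'E'
from h import *
from plan import *
import pickle
s,c=pickle.load(open("g1.pkl","rb"))
W=cloud(c,s)
print("bore ray",ray(c,[[385/1.5,392/1.5]],28,s),s["tcp_pos"])
A=R.from_rotvec(s["eef_rot"]).as_matrix()
P=W[(abs(W[...,0]-470)<90)&(abs(W[...,1]+203)<30)]
for n,lo,hi,x0,x1 in (("hub",26,31,485,550),("arm",18,23,440,488),("grip",43,48,400,440),):
    a=P[(P[:,2]>lo)&(P[:,2]<hi)&(P[:,0]>x0)&(P[:,0]<x1)]; a=(a-s["tcp_pos"])@A
    if len(a): print(n,len(a),a.mean(0).round(2),cv2.minEnclosingCircle(a[:,1:].astype(np.float32)),cv2.fitLine(a[:,1:].astype(np.float32),cv2.DIST_L2,0,.01,.01).ravel())
path([(515,-206.3,120,-275.1,4),(531,200,150,-203.5,9)],2)
E
```

```text
bore ray [[ 514.60658133 -205.97255406   28.        ]] [ 515.04919814 -206.3446596    22.14517103]
hub 3325 [-6.35  2.2   0.7 ] ((6.686573028564453, 2.867232322692871), 29.961973190307617) [0.06201037 0.9980755  2.2036493  0.69575626]
arm 3206 [1.590e+00 5.256e+01 2.000e-02] ((51.08894348144531, 0.0950014591217041), 25.774885177612305) [9.9999380e-01 3.5276718e-03 5.2564102e+01 1.8916104e-02]
grip 1668 [-2.326e+01  9.484e+01 -7.000e-02] ((94.85115051269531, -0.2614242732524872), 8.330719947814941) [ 8.9491111e-01  4.4624442e-01  9.4835640e+01 -6.9097213e-02]
"-0.205 -0.001 -0.000 -0.000; -0.410 -0.001 -0.000 -0.000"
"-0.205 -0.001 -0.000 -0.000; -0.411 -0.002 -0.000 -0.000"
"-0.028 0.019 0.376 -0.044; -0.056 0.038 0.752 -0.088"
"-0.028 -0.084 0.367 -0.044; -0.055 -0.168 0.734 -0.089"
"-0.028 -0.182 0.329 -0.044; -0.056 -0.365 0.659 -0.088"
"-0.028 -0.265 0.267 -0.044; -0.055 -0.530 0.534 -0.089"
"-0.028 -0.329 0.184 -0.044"
cmd [530.97 200.06 150.02] -203.52
```

move_arm --series "-0.1 0 0 0; -0.205 -0.001 0 0; -0.410 -0.001 0 0"

```text
time_s: 6.92
tcp_pos: [514.1, -206.1, 71.0]
eef_rot: [-1.141, 1.252, 1.144]
contact_force: [-0.1, 0.6, -2.9]
gripper_width: 38.7
```

move_arm --series "-0.205 -0.001 0 0; -0.411 -0.002 0 0"

```text
time_s: 7.18
tcp_pos: [514.9, -206.2, 121.5]
eef_rot: [-1.143, 1.25, 1.142]
contact_force: [-0.7, -0.0, -3.3]
gripper_width: 39.1
```

move_arm --series "-0.028 0.019 0.376 -0.044; -0.056 0.038 0.752 -0.088"

```text
time_s: 7.42
tcp_pos: [518.5, -115.3, 127.9]
eef_rot: [-1.348, 1.113, 1.346]
contact_force: [0.9, 1.0, -2.5]
gripper_width: 38.9
```

move_arm --series "-0.028 -0.084 0.367 -0.044; -0.055 -0.168 0.734 -0.089"

```text
time_s: 7.68
tcp_pos: [521.9, -24.3, 134.3]
eef_rot: [-1.547, 0.948, 1.546]
contact_force: [0.7, 0.1, -2.7]
gripper_width: 38.8
```

move_arm --series "-0.028 -0.182 0.329 -0.044; -0.056 -0.365 0.659 -0.088"

```text
time_s: 7.92
tcp_pos: [525.4, 66.1, 141.1]
eef_rot: [-1.735, 0.757, 1.734]
contact_force: [0.5, -0.1, -2.7]
gripper_width: 38.7
```

move_arm --series "-0.028 -0.265 0.267 -0.044; -0.055 -0.530 0.534 -0.089"

```text
time_s: 8.18
tcp_pos: [528.9, 156.4, 147.7]
eef_rot: [-1.914, 0.533, 1.914]
contact_force: [1.2, -0.2, -3.8]
gripper_width: 39.2
```

move_arm --series "-0.028 -0.329 0.184 -0.044; -0.028 -0.329 0.184 -0.044; -0.028 -0.329 0.184 -0.044; -0.028 -0.329 0.184 -0.044"

```text
time_s: 8.68
tcp_pos: [530.7, 199.1, 150.2]
eef_rot: [-1.994, 0.417, 1.995]
contact_force: [0.0, 0.0, -2.7]
gripper_width: 38.8
```

```bash
python3 - <<'E'
from h import *
s=sensors.sense();c=read_camera("wrist");save("w_h.png",c,s=1.5)
c2=read_camera("scene");save("s_h.png",c2,(90,90,290,240),4)
import pickle;pickle.dump((s,c),open("h1.pkl","wb"))
A=R.from_rotvec(s["eef_rot"]).as_matrix()
print(s["time_s"],s["tcp_pos"],np.degrees(np.arctan2(A[1,2],A[0,2])),A[:,0],s["contact_force"],s["torque"],s["gripper_width"],s["q"])
E
```

```text
8.675 [530.72043954 199.13404395 150.17997944] 156.39861388595264 [-2.66075762e-04 -7.58168641e-05 -9.99999962e-01] [ 0.02618073  0.01034374 -2.73504583] [0.02318551 0.05107503 0.00420897] 38.846758992453914 [ 7.04057280e-01  2.66727651e-01 -3.61930627e-01 -1.41471681e-04
 -9.42389940e-01 -1.11589598e+00]
```

View pics/w_h.png

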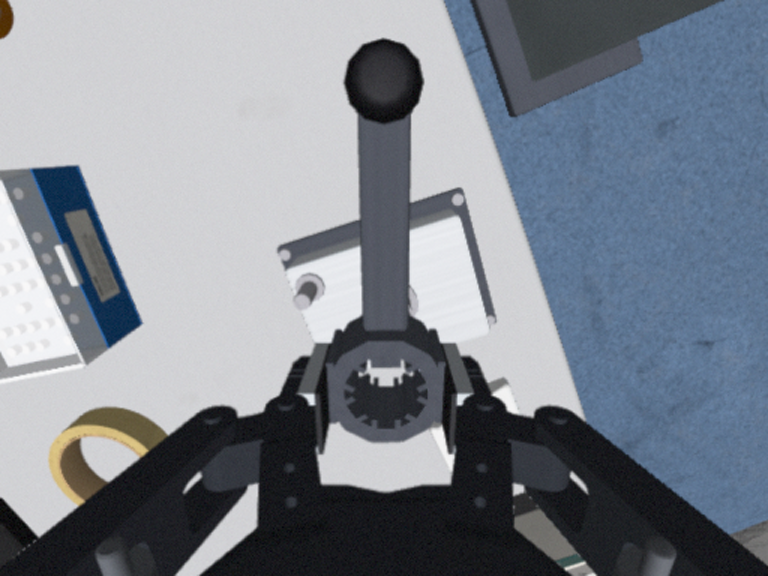

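View pics/s_h.png

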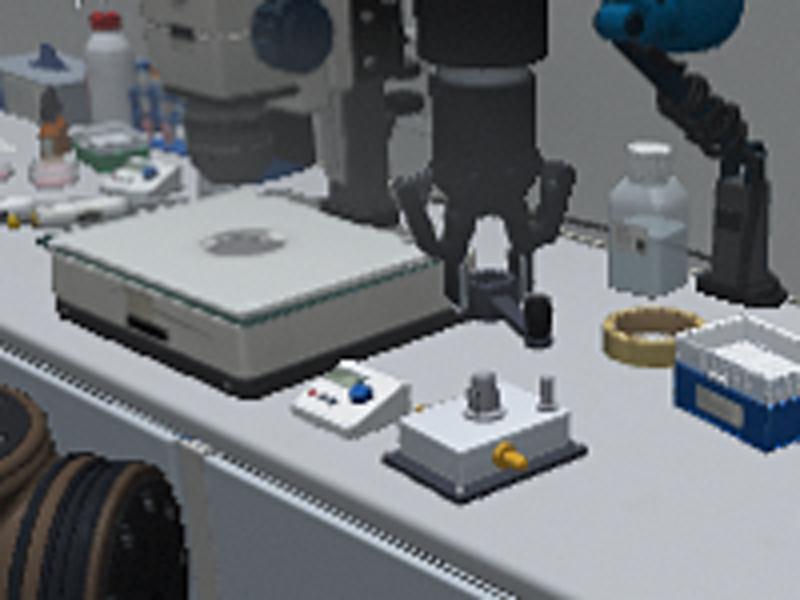

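```bash
cat > st.py <<'E'
from h import *
s=sensors.sense();A=R.from_rotvec(s["eef_rot"]).as_matrix()
f=s["contact_force"]-[0,0,-2.7]
print("t",s["time_s"],"tcp",s["tcp_pos"].round(2),"a",round(np.degrees(np.arctan2(A[1,2],A[0,2]))-360,2),"F",f.round(1),"Ftool",(A.T@f).round(1),"T",s["torque"].round(2),"tilt",A[:2,0].round(4),"w",round(s["gripper_width"],1))
E
python3 - <<'E'
from plan import *
path([(531.6,209.2,100,-203.5,2)],2)
E
```

```text
"0.208 -0.036 0.013 -0.000; 0.417 -0.072 0.026 -0.000"
cmd [531.55 209.23  99.98] -203.52
```

move_arm --series "0 -0.072 0.026 0; 0.208 -0.072 0.026 0; 0.417 -0.072 0.026 0; 0.417 -0.072 0.026 0; 0.417 -0.072 0.026 0"

```text
time_s: 9.4
tcp_pos: [532.2, 209.7, 100.8]
eef_rot: [-1.996, 0.415, 1.995]
contact_force: [-0.2, 0.2, -2.1]
gripper_width: 38.8
```

```bash
python3 st.py; python3 - <<'E'
from h import *
c=read_camera("wrist");save("w_i.png",c,(190,150,320,320),4)
c2=read_camera("scene");save("s_i.png",c2,(160,130,260,220),7)
E
```

```text
t 9.4 tcp [532.19 209.65 100.83] a -203.5 F [-0.2  0.2  0.6] Ftool [-0.6 -0.1  0.2] T [ 0.03 -0.05  0.02] tilt [0.0009 0.0002] w 38.8
```

View pics/s_i.png

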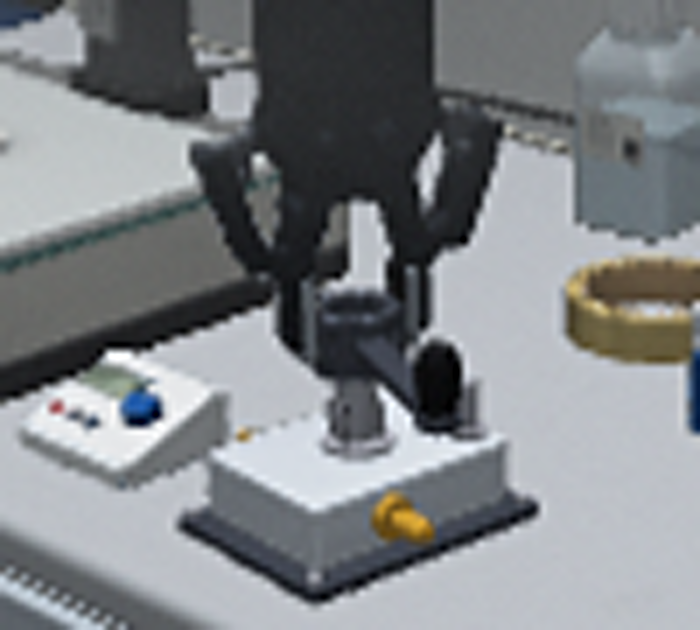

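View pics/w_i.png

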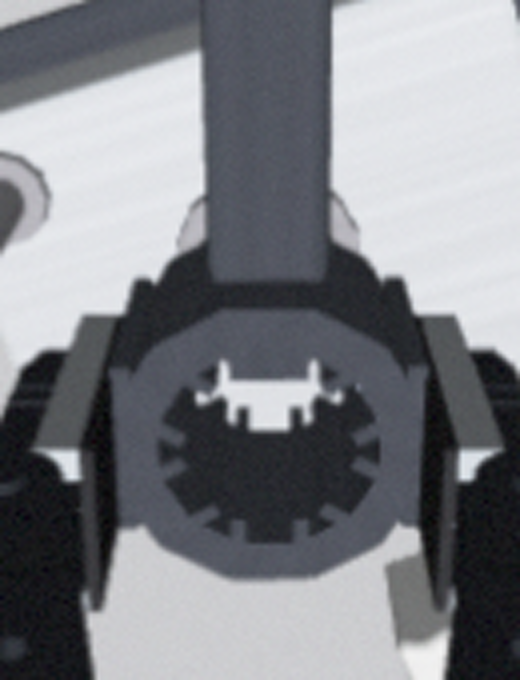

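move_arm --series "0.012 0 0 0; 0.025 0 0 0; 0.037 0 0 0; 0.037 0 0 0"

```text
time_s: 10.0
tcp_pos: [531.5, 209.2, 95.4]
eef_rot: [-1.995, 0.416, 1.996]
contact_force: [-0.6, 0.2, -2.1]
gripper_width: 39.0
```

```bash
python3 st.py
```

```text
t 10.0 tcp [531.46 209.15  95.41] a -203.52 F [-0.6  0.2  0.6] Ftool [-0.6  0.   0.6] T [ 0.01  0.   -0.02] tilt [-0.0002 -0.0002] w 39.0
```

move_arm --series "0.010 0 0 0; 0.020 0 0 0; 0.030 0 0 0; 0.030 0 0 0"

```text
time_s: 10.5
tcp_pos: [531.6, 209.3, 91.9]
eef_rot: [-1.995, 0.415, 1.995]
contact_force: [0.1, 1.0, -2.7]
gripper_width: 38.8
```

```bash
python3 st.py
```

```text
t 10.5 tcp [531.58 209.26  91.85] a -203.52 F [ 0.1  1.  -0. ] Ftool [ 0.  -1.   0.3] T [ 0.08 -0.07 -0.06] tilt [-0. -0.] w 38.8
```

move_arm --series "0.012 0 0 0; 0.024 0 0 0; 0.036 0 0 0; 0.048 0 0 0; 0.048 0 0 0"

```text
time_s: 11.12
tcp_pos: [531.6, 209.3, 86.1]
eef_rot: [-1.995, 0.415, 1.995]
contact_force: [-0.0, 0.2, -3.2]
gripper_width: 38.5
```

```bash
python3 st.py
```

```text
t 11.125 tcp [531.58 209.29  86.07] a -203.51 F [-0.   0.2 -0.5] Ftool [ 0.5 -0.2  0.1] T [ 0.33 -0.21 -0.01] tilt [0. 0.] w 38.5
```

move_arm --series "0.008 0 0 0; 0.016 0 0 0; 0.025 0 0 0; 0.025 0 0 0"

```text
time_s: 11.62
tcp_pos: [531.8, 209.6, 83.2]
eef_rot: [-1.996, 0.414, 1.995]
contact_force: [2.3, 2.4, -3.9]
gripper_width: 39.3
```

```bash
python3 st.py
```

```text
t 11.625 tcp [531.85 209.6   83.16] a -203.51 F [ 2.3  2.4 -1.2] Ftool [ 1.2 -3.1 -1.2] T [ 0.77 -0.77 -0.01] tilt [0.0007 0.0006] w 39.3
```

move_arm --series "0 -0.006 -0.003 0; 0 -0.006 -0.003 0; 0 -0.006 -0.003 0"

```text
time_s: 12.0
tcp_pos: [532.1, 209.7, 83.1]
eef_rot: [-1.995, 0.416, 1.996]
contact_force: [0.8, 0.7, -3.8]
gripper_width: 38.8
```

```bash
python3 st.py
```

```text
t 12.0 tcp [532.1  209.71  83.07] a -203.52 F [ 0.8  0.7 -1.1] Ftool [ 1.1 -1.  -0.4] T [ 0.47 -0.39 -0.  ] tilt [-0.0002 -0.0001] w 38.8
```

Side force is falling; a little more shift, then down.

move_arm --series "0 -0.004 -0.002 0; 0.008 -0.004 -0.002 0; 0.016 -0.004 -0.002 0; 0.016 -0.004 -0.002 0"

```text
time_s: 12.5
tcp_pos: [532.4, 209.9, 81.1]
eef_rot: [-1.995, 0.416, 1.996]
contact_force: [-0.0, 0.2, -2.6]
gripper_width: 39.1
```

```bash
python3 st.py
```

```text
t 12.5 tcp [532.43 209.92  81.11] a -203.52 F [-0.   0.2  0.1] Ftool [-0.1 -0.2  0.1] T [ 0.03 -0.04 -0.01] tilt [-0.0004 -0.0003] w 39.1
```

move_arm --series "0.012 0 0 0; 0.024 0 0 0; 0.036 0 0 0; 0.048 0 0 0; 0.048 0 0 0"

```text
time_s: 13.12
tcp_pos: [532.5, 210.0, 75.3]
eef_rot: [-1.995, 0.416, 1.996]
contact_force: [-0.1, 0.1, -2.5]
gripper_width: 38.7
```

```bash
python3 st.py
```

```text
t 13.125 tcp [532.51 210.04  75.34] a -203.52 F [-0.1  0.1  0.2] Ftool [-0.2 -0.1  0.2] T [ 0.03 -0.04  0.01] tilt [-0.0002 -0.0002] w 38.7
```

It has slid over the teeth without resistance. Now to the collar.

move_arm --series "0.012 0 0 0; 0.024 0 0 0; 0.036 0 0 0; 0.048 0 0 0; 0.060 0 0 0"

```text
time_s: 13.75
tcp_pos: [532.6, 210.1, 68.2]
eef_rot: [-1.995, 0.415, 1.996]
contact_force: [0.0, 0.2, -2.8]
gripper_width: 38.9
```

move_arm --series "0.005 0 0 0; 0.010 0 0 0; 0.010 0 0 0"

```text
time_s: 14.12
tcp_pos: [532.6, 210.1, 67.1]
eef_rot: [-1.995, 0.415, 1.995]
contact_force: [-0.3, -0.4, -2.1]
gripper_width: 38.5
```

```bash
python3 st.py
```

```text
t 14.125 tcp [532.59 210.07  67.09] a -203.52 F [-0.3 -0.4  0.6] Ftool [-0.6  0.5  0.1] T [ 0.   -0.05 -0.09] tilt [-0. -0.] w 38.5
```

move_arm --series "0.005 0 0 0; 0.010 0 0 0; 0.010 0 0 0"

```text
time_s: 14.5
tcp_pos: [532.6, 210.1, 66.1]
eef_rot: [-1.996, 0.415, 1.995]
contact_force: [-2.2, -0.7, -0.2]
gripper_width: 38.7
```

```bash
python3 st.py
```

```text
t 14.5 tcp [532.6  210.11  66.13] a -203.51 F [-2.2 -0.7  2.5] Ftool [-2.5  1.5  1.7] T [-0.02  0.52  0.03] tilt [0.0001 0.0001] w 38.7
```

move_arm --series "0.004 0 0 0; 0.004 0 0 0; 0.004 0 0 0"

```text
time_s: 14.88
tcp_pos: [532.6, 210.1, 66.1]
eef_rot: [-1.996, 0.415, 1.995]
contact_force: [-3.4, -1.7, 5.3]
gripper_width: 39.2
```

```bash
python3 st.py; python3 - <<'E'
from h import *
c2=read_camera("scene");save("s_j.png",c2,(160,130,260,220),7)
E
```

```text
t 14.875 tcp [532.61 210.13  66.13] a -203.5 F [-3.4 -1.7  8. ] Ftool [-8.   3.   2.4] T [-0.18  1.29 -0.01] tilt [0.0004 0.0001] w 39.2
```

View pics/s_j.png

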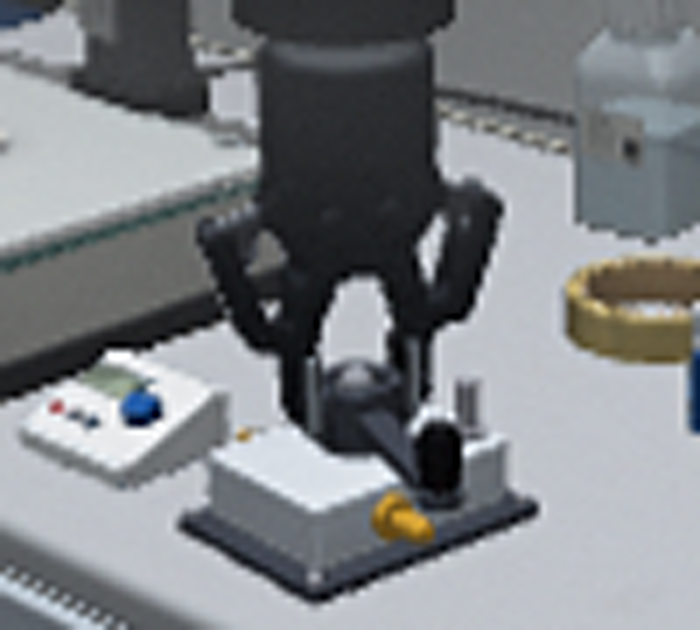

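move_arm --series "-0.004 0.003 0.002 0; -0.004 0.003 0.002 -0.015; -0.004 0.003 0.002 -0.030; -0.004 0.003 0.002 -0.045; -0.004 0.003 0.002 -0.060"

```text
time_s: 15.55
tcp_pos: [532.6, 210.4, 66.1]
eef_rot: [-2.105, 0.232, 2.103]
contact_force: [-1.4, 2.1, 1.6]
gripper_width: 38.8
```

```bash
python3 st.py
```

```text
t 15.55 tcp [532.57 210.36  66.15] a -192.65 F [-1.4  2.1  4.3] Ftool [-4.3 -1.7  1.9] T [ 0.58  0.45 -0.29] tilt [0.0008 0.001 ] w 38.8
```

move_arm --series "0 0 0 -0.02; 0 0 0 -0.04; 0 0 0 -0.06; 0 0 0 -0.08; 0 0 0 -0.10"

```text
time_s: 16.18
tcp_pos: [532.5, 210.4, 66.1]
eef_rot: [2.175, 0.103, -2.173]
contact_force: [-1.7, 2.1, 1.7]
gripper_width: 38.8
```

```bash
python3 st.py
```

```text
t 16.175 tcp [532.49 210.42  66.14] a -534.62 F [-1.7  2.1  4.4] Ftool [-4.4 -2.3  1.5] T [ 0.62  0.58 -0.32] tilt [0.0007 0.001 ] w 38.8
```

Smooth, drag torque about 0.3 N m as expected (a = -174.6).

move_arm --series "0 0 0 -0.02; 0 0 0 -0.04; 0 0 0 -0.06; 0 0 0 -0.08; 0 0 0 -0.10"

```text
time_s: 16.8
tcp_pos: [532.4, 210.4, 66.2]
eef_rot: [1.998, 0.414, -1.996]
contact_force: [-2.0, 1.5, 1.5]
gripper_width: 38.5
```

```bash
python3 st.py
```

```text
t 16.8 tcp [532.41 210.39  66.16] a -516.62 F [-2.   1.5  4.2] Ftool [-4.2 -2.2  1.3] T [ 0.66  0.74 -0.34] tilt [0.0006 0.0009] w 38.5
```

move_arm --series "0 0 0 -0.015; 0 0 0 -0.030; 0 0 0 -0.045; 0 0 0 -0.055; 0 0 0 -0.055"

```text
time_s: 17.42
tcp_pos: [532.4, 210.3, 66.1]
eef_rot: [1.893, 0.564, -1.892]
contact_force: [-2.7, 3.5, 3.2]
gripper_width: 38.4
```

```bash
python3 st.py;python3 - <<'E'
from h import *
c=read_camera("wrist");save("w_k.png",c,s=1.5)
E
```

```text
t 17.425 tcp [532.41 210.34  66.13] a -506.82 F [-2.7  3.5  5.9] Ftool [-5.9 -4.4  0.3] T [ 1.22  1.04 -0.12] tilt [0.0006 0.0007] w 38.4
```

View pics/w_k.png

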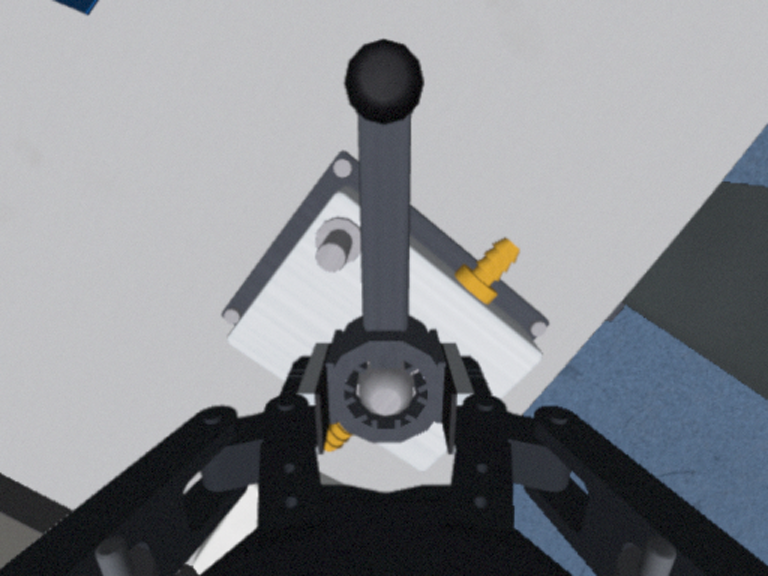

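move_arm --series "0 -0.003 0 -0.006; 0 -0.003 0 -0.012; 0 -0.003 0 -0.017; 0 -0.003 0 -0.017"

```text
time_s: 17.98
tcp_pos: [532.3, 210.4, 66.1]
eef_rot: [1.859, 0.609, -1.858]
contact_force: [-1.1, 2.0, 4.7]
gripper_width: 38.1
```

```bash
python3 st.py
```

```text
t 17.975 tcp [532.33 210.35  66.12] a -503.73 F [-1.1  2.   7.4] Ftool [-7.4 -2.3 -0.3] T [ 1.01  0.42 -0.18] tilt [0.0006 0.0004] w 38.1
```

move_arm --series "-0.002 0 0 -0.004; -0.002 0 0 -0.008; -0.002 0 0 -0.008"

```text
time_s: 18.35
tcp_pos: [532.3, 210.4, 66.1]
eef_rot: [1.843, 0.629, -1.842]
contact_force: [0.7, 3.5, 1.1]
gripper_width: 39.3
```

```bash
python3 st.py
```

```text
t 18.35 tcp [532.32 210.36  66.14] a -502.29 F [0.7 3.5 3.8] Ftool [-3.8 -2.4 -2.7] T [ 1.34 -0.48 -0.15] tilt [0.0005 0.0003] w 39.3
```

move_arm --series "0 0 0 -0.004; 0 0 0 -0.006; 0 0 0 -0.006"

```text
time_s: 18.73
tcp_pos: [532.2, 210.3, 66.1]
eef_rot: [1.831, 0.644, -1.831]
contact_force: [3.1, 3.0, 0.7]
gripper_width: 38.9
```

```bash
python3 st.py; python3 - <<'E'
from h import *
c=read_camera("wrist");save("w_m.png",c,(190,100,320,240),5)
E
```

```text
t 18.725 tcp [532.22 210.25  66.13] a -501.27 F [3.1 3.  3.4] Ftool [-3.4 -0.4 -4.3] T [ 1.41 -0.93 -0.81] tilt [0.0003 0.0004] w 38.9
```

View pics/w_m.png

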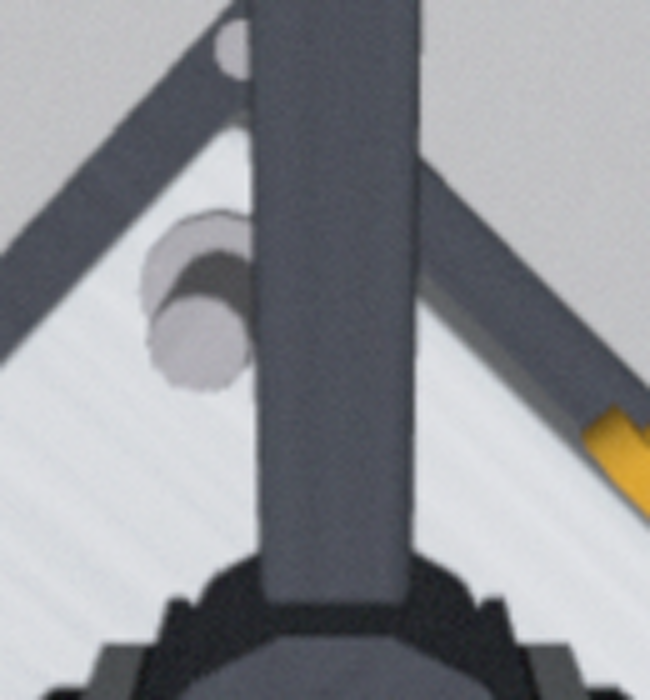

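move_arm --series "0 0 0 0.002; 0 0 0 0.002; 0 0 0 0.002"

```text
time_s: 19.15
tcp_pos: [532.2, 210.3, 66.1]
eef_rot: [1.835, 0.639, -1.834]
contact_force: [2.5, 3.3, 0.1]
gripper_width: 38.9
```

move_arm --series "0 0 0 0; 0 0 0 0; 0 0 0 0; 0 0 0 0" --gripper 58

```text
time_s: 19.65
tcp_pos: [531.8, 209.9, 66.0]
eef_rot: [1.834, 0.639, -1.835]
contact_force: [0.1, -0.0, -0.0]
gripper_width: 57.8
```

```bash
python3 st.py; python3 - <<'E'
from h import *
c=read_camera("wrist");save("w_n.png",c,s=1.5)
E
```

```text
t 19.65 tcp [531.8  209.9   66.04] a -501.6 F [ 0.1 -0.   2.7] Ftool [-2.7  0.1 -0. ] T [-0.01 -0.02 -0.01] tilt [-0.0005 -0.0004] w 57.8
```

View pics/w_n.png

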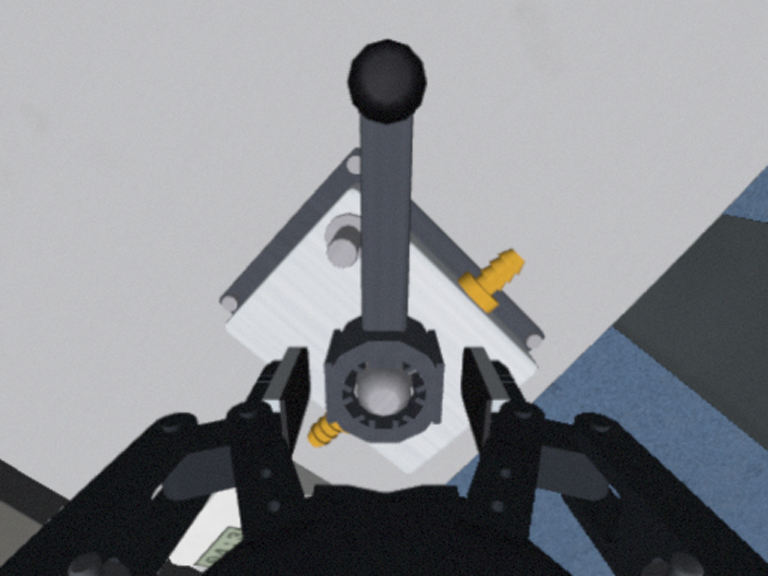

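move_arm --series "-0.2 0 0 0; -0.5 0 0 0; -0.9 0 0 0; -0.9 0 0 0; -0.9 0 0 0"

```text
time_s: 20.32
tcp_pos: [531.6, 210.0, 173.9]
eef_rot: [1.835, 0.639, -1.835]
contact_force: [-0.5, -0.3, -0.7]
gripper_width: 57.9
```

```bash
python3 st.py; python3 - <<'E'
from h import *
s=sensors.sense();c=read_camera("wrist");save("w_o.png",c,s=1.5);save("top_o.png",read_camera("top"),s=1.5)
W=cloud(c,s);P=W[np.isfinite(W[...,2])]
P=P[(abs(P[:,0]-560)<110)&(abs(P[:,1]-180)<110)]
x=P-[532,210,0];r=np.hypot(x[:,0],x[:,1])
hub=P[(r<21)&(r>15)&(P[:,2]>66)&(P[:,2]<80)];print("hub top z (72)",np.median(hub[:,2]),hub[:,:2].mean(0),len(hub))
g=P[(r>80)&(r<110)&(P[:,2]>82)&(P[:,2]<96)];gc=cv2.minEnclosingCircle(g[:,:2].astype(np.float32));print("grip",np.median(g[:,2]),gc)
a=P[(r>25)&(r<80)&(P[:,2]>61)&(P[:,2]<66.5)];l=cv2.fitLine(a[:,:2].astype(np.float32),cv2.DIST_L2,0,.01,.01).ravel();print("arm",np.median(a[:,2]),np.arctan2(l[1],l[0]),len(a))
m=abs(P[:,2]-40)<2.5;print(cv2.minAreaRect(P[m][:,:2].astype(np.float32)))
E
```

```text
t 20.325 tcp [531.64 210.02 173.94] a -501.61 F [-0.5 -0.3  2. ] Ftool [-2.  -0.1  0.6] T [-0.02  0.02 -0.03] tilt [-0.0002  0.0003] w 57.9
hub top z (72) 72.79289187027041 [533.72153973 209.80084752] 794
grip 88.52890967826397 ((591.0398559570312, 135.28012084960938), 9.80325698852539)
arm 64.56132071314019 -0.90698445 1200
((532.7468872070312, 211.07443237304688), (80.11864471435547, 109.76370239257812), 84.00674438476562)
```

View pics/w_o.png

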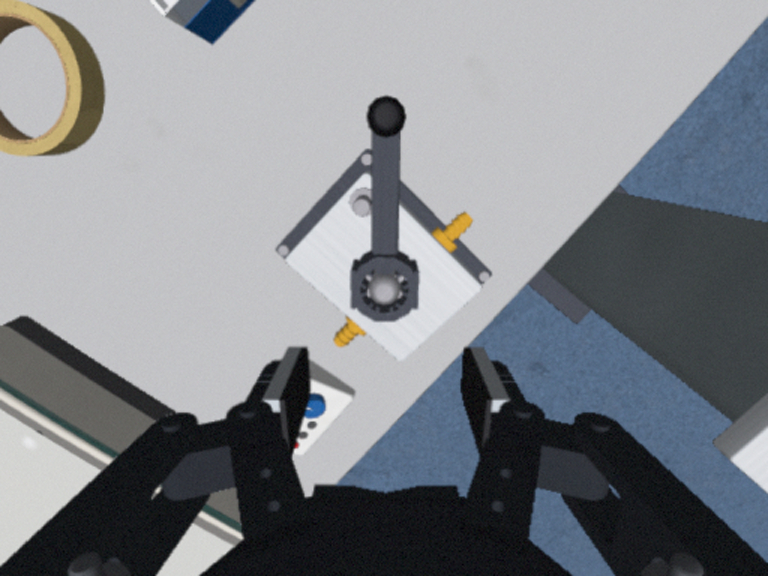

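View pics/top_o.png

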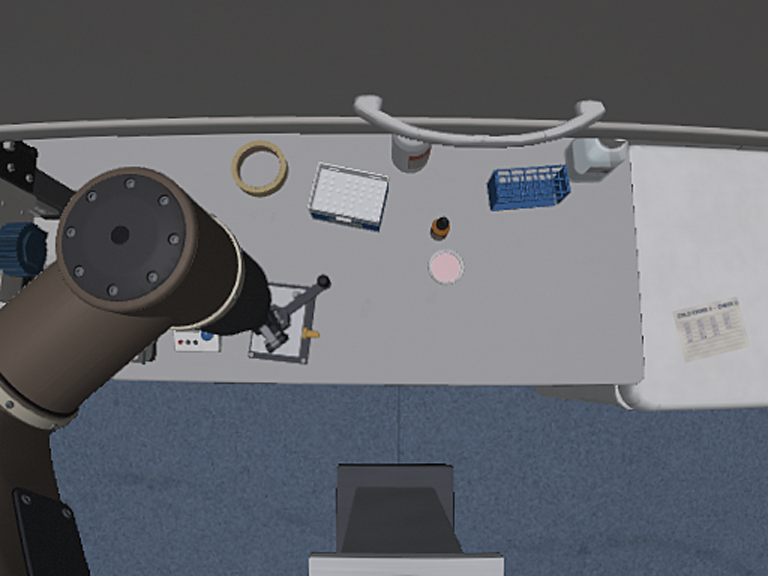

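```bash
python3 -c "
from station import finish_job
print(finish_job())"
```

```text
the job is handed in; nothing more can be done
None
```

The lever is fitted fully home on the stem, swung counter-clockwise to the stop post and released. I handed the job in at about 20 s of the 72 s allowed; the hand-in reports no verdict.

**How it was fitted:** I did not search for the fit by turning the lever to and fro, as you had asked. The wrist camera's depth image showed the stem's missing tooth at about -113.5° in the world frame, so I brought the lever down already turned to that angle. It went over the teeth on the first try, after one side correction of about 1 mm. The largest push down on the collar was about 8 N.

**Swing to the post:** The stem's drag was about 0.3 N m. I stopped when the turning torque rose to about 0.8 N m, with the arm touching the post, then eased off slightly and opened the gripper.

**Last checks:**

| Check | Measured | Expected |
|---|---|---|
| Hub top height | 72.8 mm (this camera read 0.6 mm high on the lever earlier) | 72 mm |
| Arm direction, world frame | -0.907 rad | about -0.905 rad, from the measured valve yaw |
| Contact force after release | about zero | zero |

- **Stem position:** My readings of the stem position differed by 2–4 mm between camera views. The feel of the contact settled it, at about (532.5, 210.2) mm.
- **Bystanders:** In the last top picture the bottle and dish look to be where they started. The timer is partly hidden behind the arm there; what can be seen of it has not moved. I did not measure any of the three again.

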